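# Weigh in and scan the mixed sample jar

### The arm

A 7-joint arm with a two-finger parallel gripper is mounted at the origin on the work surface. World frame = base frame: x ahead of the robot, y to its left, z up, the work surface at z = 0. Lengths are in mm, angles in degrees, forces in N, time in s.
With the tool pointing down it reaches from about 400 to 925 mm from the base axis. Payload 5.6 kg.
Tool frame: the origin (TCP) lies where the fingers leave the gripper's body, on its centre line; the fingertips stand 73 mm ahead of it and the grasp point (between the pads) lies 54 mm ahead of it; z points along the fingers, y is the line along which they close (so a half turn about z gives the same grasp; the last joint's range is limited). The gripper opens to 85 mm and grips with 20 to 120 N. Pads are 22 mm wide; open, the fingers measure 114 mm over their backs; the gripper's body (76 mm by 85 mm) begins 54 mm behind the grasp point. The pads swing forward as they close: fully open they stand 13 mm farther back than shut.
Start: joints at [-68.698, 26.786, -0.665, 91.828, 0.344, 61.387, -3.226], TCP at [261.991, 594.867, 303.89] pointing down, gripper open.
Joint ranges: [-144.91, 144.91], [-17.63, 115.5], [-89.93, 88.59], [15.96, 139.68], [-74.01, 254.01], [8.47, 105.57], [-167.45, 167.45]. Speed limits (degrees/s): [147.25, 147.25, 180, 180, 180, 180, 180].

### API

Orientations are given as [roll, pitch, yaw] about the fixed x, y, z axes, in that order (R = Rz(yaw) Ry(pitch) Rx(roll)).
In Python, from bench import telemetry, vision, order gives the robot as it stands.
- The arm moves only by the tool apply_moves, never from a script. Its argument "motion" is a list of rows, each a list of 6 numbers: the shift along the tool's x, y, z in cm, then the turn, a rotation vector about the tool's x, y, z in rad. A call has 1 to 20 rows; each row is the pose to reach, as a shift and turn from the pose commanded when the call began, along the tool's axes at that moment; what a row does not reach only later rows make up. A row lasts 1/12 s, in which the tool goes at most 41.7 mm and 7.16 degrees, less where a joint would pass 70% of its speed; a pose out of reach is approached as far as the arm can. A call with a gripper value outside its range is refused whole. "fingers" is the finger opening in cm, from 0 to 8.54, set as the call begins (left out, the last holds). The fingers move at their own pace and stop on an object; "squeeze" is the grip in N (left out, the last holds). Time passes only in rows, so rows that repeat a pose let the fingers close. It gives the time, the measured TCP pose, the force, the opening and the grip force at its end, in the units of the state.
- telemetry.observe(): the state, without advancing time (a new reading comes with each control period).
- vision.capture(name): name is "scene" or "side" or "wrist"; returns (picture, depth): 400x640x3 uint8, red, green, blue; 400x640 float32, mm along the optical axis (not along the pixel's ray), 0 where there is no reading.
- vision.camera_model(name): a dict with "vfov" (degrees; the focal length in pixels is half the picture's height over the tangent of half this angle, whatever the lens; pixels are square), "cx", "cy" (the principal point, pixels), "dist_coeffs" ([k1, k2, p1, p2, k3] as OpenCV has them; the pictures are not rectified), "world_to_cam" (4x4, takes a point from world to camera coordinates); the wrist camera has in their place "T_tool_cam" (4x4, takes a point from camera to tool coordinates, whose origin is the TCP and whose axes are the flange's). Camera axes: x right, y up, looking along -z (the intrinsics and any distortion apply to the point x, -y, -z); pixel columns grow to the right and rows downward; lengths in mm; the calibration is good to about 2 mm. A picture is of the moment at which its call begins: read the wrist's pose just before it. camera_model takes no time and is no camera call.
- order.job_done(): hands the job in; it is judged then, once.
Trained networks look in the newest picture that a camera, given by its name, has taken for a name from the list of things; names that differ only in an ending like _2 or _b are one class to them, and where a whole thing is asked for, a point or a joint stands for the part that bears it (a point fixed in the world has none). Each returns a list of dicts, best first, with "score" (0 to 1); they miss things now and then, are a little off and sometimes report something else, mostly with a low value. They report only what shows in the picture. A call takes as long as a camera call. They do not tell look-alikes from the thing itself.
- vision.silhouettes(name, camera): "pixels" (400x640 bool, what is visible of it).
- vision.tip_of(name, camera): "centre" ([x, y, z] in mm, in world coordinates, good to about 4 mm: a listed point, or the origin of a listed thing).
The state is a dict: "time": time; "joints": joint angles; "qvel": joint speeds; "effort": joint torques, N m; "ee_pos": TCP position; "orientation": TCP orientation; "wrist_force": force on the tool from outside, world axes, zero at the start; "torque": the same for the moment, N m; "finger_gap": finger opening in mm; "grip_force": force on a finger pad.
Only numpy, scipy, OpenCV 4.12 (cv2) and the standard library are available. Lean on these libraries where they do the work, as an engineer would, in place of code of your own. Each camera call takes 0.05 s, during which the arm holds its last target. There are 200 camera calls.

### The job

The sample jar on the roller mixer has to be weighed and booked in. With the balance pan still empty, press its tare key; then lift the jar off the rollers and stand it upright on the free bench, let go, and take it afresh to set it gently in the middle of the pan with its barcode facing the reader's window. Finally press the trigger on top of the reader while the jar stands there; leave all the other vessels and the spatula where they are.

Things in the scene. Friction and masses are not known exactly. Their poses are not given: they have to be found in the camera images.
- jar: white sample jar, blue lid, the only thing with a barcode. 95 mm tall; body 52 mm in diameter up to 72 mm, lid 49 mm in diameter from 74 to 95 mm; 0.11 to 0.2 kg. Origin: base centre; z from base to lid; x out through the barcode. At first it lies between two rollers, along them, axis 114 mm above the bench, lid towards +y (within 12 degrees), barcode 24 degrees off straight up, leaning to +x
- barcode (a point): middle of the barcode on the jar's surface, 26 mm from the jar's axis and 38 mm above its base; axes as the jar's. The label covers about 50 degrees either side of it
- mixer: white roller mixer, fixed, 200 (x) by 262 mm (y), origin under its centre; left or right of the free strip. Five stopped rubber rollers along its y, 18 mm in diameter, 38 mm apart, the third over the origin; axes 85 mm and tops 94 mm above the bench; end cheeks 92 mm high at y = +-122 mm. The jar lies in the groove at x = -57 or +57 mm, the vial in the other
- balance: top-loading balance, fixed, 220 mm (x) by 170 mm (y), housing 54 mm high at the pan and 44 mm at the keys, origin under its centre, x away from the keys; on the other side of the robot from the mixer
- pan (a point): centre of the top of the balance's round steel pan, 110 mm in diameter, 75 mm above the bench, 30 mm along the balance's x from its origin. The pan is rigid.
- tare (a joint): travel of the balance's tare key, 0 (up) to 0.004 m (fully down), springs back; fully down takes about 4 N
- tare_top (a point): top centre of the tare key, a round white key 20 mm in diameter, 64 mm above the bench, 8 mm proud of its 36 mm black collar, in the middle of the balance's front (90 mm from its origin along -x); pressed straight down
- reader: fixed-mount barcode reader on a stand behind the balance: dark block 60 by 56 by 46 mm, its top 145 mm above the bench. Origin under the stand's centre; its -x looks at the pan
- window (a point): centre of the reader's window, 47 mm along the reader's -x from its origin, 122 mm above the bench; it looks along the reader's -x, about 75 mm from the pan's centre
- trigger (a joint): travel of the reader's trigger button, 0 (up) to 0.004 m (fully down), springs back; fully down takes about 4 N
- trigger_top (a point): top centre of the trigger, a round grey button 18 mm in diameter, 165 mm above the bench, 8 mm proud of its 34 mm black collar on top of the reader block; pressed straight down
- vial: bystander: clear vial with blue cap, 32 mm in diameter, 102 mm long, lying in the mixer's other groove; origin at its base
- beaker: bystander: glass beaker, 68 mm across, 90 mm tall, beyond the free strip
- dishes: bystander: two stacked petri dishes, 90 mm across, 30 mm high, beyond the free strip
- spatula: bystander: thin steel lab spatula, 170 mm long, 5 mm thick, lying crosswise at the far edge of the free strip
- hdpe: bystander: white plastic bottle, 72 mm across, 154 mm tall, at the back
- flask: bystander: conical flask, 84 mm across, 135 mm tall, at the back
- reagent: bystander: glass bottle with blue cap, 70 mm across, 144 mm tall, at the back
- clear (a point): a point on the bench top (height 0) in the middle of the free strip of bench between mixer and balance, straight ahead of the robot; the strip is bare for 90 mm to either side (y) and 50 mm before and beyond (x)
Not all that is in view belongs to the job. What is shaped like the jar but pink is not meant.

How it is judged (in metres and radians):
On the way, in this order (a step that is already met when the one before it is completed fails the run):
1. the tare key is pressed with nothing on the pan (value of joint tare above 0.0025 m and contact force between jar and balance below 0.05 N), for 0.05 s.
2. the jar stands upright on the bench, let go and at rest (height (world z) of jar below 0.006 m and angle between jar's own z axis and vertical below 0.08 rad and contact force between the fingers and jar below 0.05 N and linear speed of jar below 0.02 m/s), for 0.2 s.
3. the jar stands in the middle of the pan, let go, barcode facing the reader (horizontal distance between jar and pan below 0.015 m and distance between jar and pan below 0.017 m and angle between jar's own z axis and vertical below 0.08 rad and angle between the x axis of jar and the x axis of reader, either way round below 0.4 rad and distance between barcode and window below 0.076 m and contact force between the fingers and jar below 0.05 N and linear speed of jar below 0.02 m/s), for 0.2 s.
4. the reader's trigger is pressed with the jar standing there (value of joint trigger above 0.0025 m and horizontal distance between jar and pan below 0.015 m and distance between barcode and window below 0.076 m and angle between the x axis of jar and the x axis of reader, either way round below 0.4 rad), for 0.05 s.
At the end, for the whole second after the job is handed in: The jar stands upright on the balance pan (within 5 degrees), its axis within 15 mm of the pan's centre, its barcode turned to the reader's window (within 0.4 rad, about 23 degrees, of the reader's line of sight), at rest and released; the trigger has sprung back (horizontal distance between jar and pan below 0.015 m and distance between jar and pan below 0.017 m and angle between jar's own z axis and vertical below 0.08 rad and angle between the x axis of jar and the x axis of reader, either way round below 0.4 rad and distance between barcode and window below 0.076 m and linear speed of jar below 0.02 m/s and value of joint trigger below 0.001 m); the robot touches nothing.
It fails at once if the jar is banged down on the balance (contact force between jar and balance above 40 N).
It fails at once if a bystander is knocked or moved by more than 30 mm (distance of any of vial, beaker, dishes, spatula, hdpe, flask, reagent from where it was at the start of the episode above 0.03 m).
It also fails if it takes over 72 s, if anything falls off the work surface, if the arm or the gripper's body presses on something with over 40 N, if the wrist force passes 120 N, or if a joint passes its speed limit or range.

## Working session

There is one attempt and no reset: what is moved stays moved. The work goes in short steps, Python scripts to look and compute and a tool call to move; the robot and the scene stay as the last step left them, time stands still between calls to the robot, and variables do not carry over. Pictures are saved under pics/ and viewed, at most 10 in all, crops included, and the job is handed in when it is done.

Besides the shell and the picture viewer there is one more tool, called by a JSON object that holds its "fn" and its "kwargs", one argument or row to a line. apply_moves: Moves the arm, as the interface text tells. Its arguments: {"type":"object","properties":{"motion":{"type":"array"},"fingers":{"type":"number"},"squeeze":{"type":"number"}},"required":["motion"]}

```bash
ls; mkdir -p pics
cat > h.py <<'E'
import numpy as np, cv2
from scipy.spatial.transform import Rotation as R
from bench import telemetry, vision, order
def tool():
    s=telemetry.observe(); T=np.eye(4); T[:3,:3]=R.from_euler('xyz',s['orientation'],degrees=True).as_matrix(); T[:3,3]=s['ee_pos']; return T,s
def cam(name):
    m=vision.camera_model(name)
    if 'world_to_cam' in m: C=np.linalg.inv(np.array(m['world_to_cam']))
    else: C=tool()[0]@np.array(m['T_tool_cam'])
    f=200/np.tan(np.radians(m['vfov'])/2); K=np.array([[f,0,m['cx']],[0,f,m['cy']],[0,0,1]])
    return C,K,np.array(m['dist_coeffs'])
def ray(c,uv):
    C,K,d=c; p=cv2.undistortPoints(np.array(uv,float).reshape(-1,1,2),K,d).reshape(-1,2)
    v=np.c_[p[:,0],-p[:,1],-np.ones(len(p))]; return C[:3,3],v@C[:3,:3].T   # v has unit depth
def pts(c,depth,mask):
    r,q=np.nonzero(mask&(depth>0)); o,v=ray(c,np.c_[q,r]); return o+v*depth[r,q][:,None]
def proj(c,P):
    C,K,d=c; p=(np.array(P,float).reshape(-1,3)-C[:3,3])@C[:3,:3]; p=p*[1,-1,-1]
    return cv2.projectPoints(p,np.zeros(3),np.zeros(3),K,d)[0].reshape(-1,2)
def save(n,im): cv2.imwrite(f'pics/{n}.png',cv2.cvtColor(im,cv2.COLOR_RGB2BGR))
def delta(pos,rpy,T=None):
    "shift cm and rotvec in tool axes to reach target"
    T=tool()[0] if T is None else T
    d=T[:3,:3].T@(np.array(pos)-T[:3,3])/10
    w=(R.from_matrix(T[:3,:3]).inv()*R.from_euler('xyz',rpy,degrees=True)).as_rotvec()
    return np.round(np.r_[d,w],3)
E
python3 - <<'E'
from h import *
np.set_printoptions(precision=1,suppress=True)
s=telemetry.observe();print(s)
for n in('scene','side'):
    im,d=vision.capture(n); save(n,im); np.savez('/tmp/%s.npz'%n,im=im,d=d)
    c=cam(n); print(n,c[0][:3,3])
    for t in ['jar','barcode','mixer','balance','pan','tare_top','reader','window','trigger_top','vial','clear','beaker','spatula']:
        for r in vision.tip_of(t,n)[:2]: print(t,round(r['score'],2),np.array(r['centre']),proj(c,r['centre'])[0])
E
```

```text
pics
{'time': 0.0, 'joints': array([-68.7,  26.8,  -0.7,  91.9,   0.3,  61.4,  -3.2]), 'qvel': array([ 0.,  0., -0., -0.,  0., -0., -0.]), 'effort': array([  0. , -53.2,   0. , -25.1,   0. ,   0. ,   0. ]), 'ee_pos': array([261.8, 594.4, 302.9]), 'orientation': array([-179.9,    0. ,  156.2]), 'wrist_force': array([-0.3, -0.3, -0.3]), 'torque': array([-0. ,  0. , -0.1]), 'grip_force': 0.0, 'finger_gap': 85.2570067736681}
scene [1341.5 -338.1  809.5]
jar 0.82 [697.4 390.8  23.9] [484.2 228.9]
jar 0.81 [510.3 234.3 109.5] [400.2 175.4]
barcode 0.74 [523.1 269.2 139.9] [415.5 166. ]
barcode 0.69 [662.5 376.   48.5] [473.4 214.9]
mixer 0.9 [453.9 271.6  -1.4] [397. 193.]
mixer 0.25 [403.1 199.3 100.5] [370.3 160. ]
balance 0.75 [ 426.  -278.     2.1] [208.  231.1]
balance 0.46 [608.1 -48.4  -1.2] [315. 256.]
pan 0.89 [ 452.8 -268.    77.7] [209.8 214.5]
tare_top 0.51 [ 335.7 -301.5   64.5] [189.1 194.4]
reader 0.58 [ 573.3 -240.9   -1.4] [235.5 267.1]
window 0.69 [ 525.6 -251.4  124.9] [220.4 216.5]
window 0.38 [ 430.8 -280.3    2.5] [207.5 232.4]
trigger_top 0.69 [ 449.9 -268.3   76.8] 
[... 292 characters left out ...]
4.8]
spatula 0.18 [ 334.3 -300.2   62.4] [189.7 194.6]
side [  163.4 -1183.5   825.3]
jar 0.73 [693.9 389.3  25.7] [322.3 171.4]
barcode 0.87 [662.3 380.5  50.5] [314.9 167.6]
barcode 0.85 [514.7 267.5 135.4] [282.9 164.8]
mixer 0.76 [453.3 262.4   0.8] [267.9 203.8]
balance 0.6 [ 425.4 -282.1   -2.5] [308.1 307.4]
tare_top 0.39 [ 339.9 -304.1   62.6] [275.5 300.4]
reader 0.76 [ 571.  -239.9    1.3] [355.6 283.8]
window 0.89 [ 531.4 -255.7  117.9] [344.4 254. ]
window 0.69 [521.2  -0.7  -2.4] [310.2 241.2]
trigger_top 0.61 [ 557.8 -245.8  163.8] [353.2 234.4]
vial 0.78 [402.2 200.   99.3] [254.9 188.7]
clear 0.72 [524.    0.3   1.5] [311.  239.8]
beaker 0.81 [672.6  70.2   1.4] [348.3 219.7]
```

Run:
```python
from h import *
np.set_printoptions(precision=1,suppress=True)
im=np.load('/tmp/scene.npz')['im']; save('crop1',cv2.resize(im[120:340,160:560],(800,440)))
```

```text
(no output)
```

View pics/crop1.png

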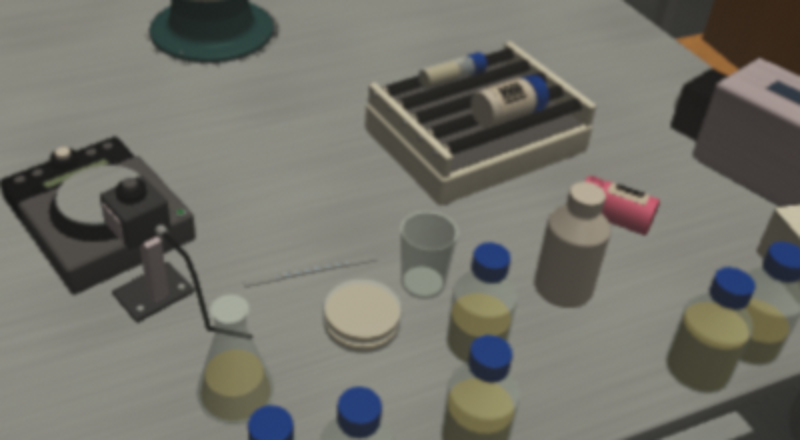

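The jar is white with a blue lid, lying on the mixer at scene pixel (415,169). Two things could be mistaken for it: the pink look-alike on the bench at (473,215), and the vial with a blue cap at (385,155). I choose the white one at (415,169) and will check it in a wrist close-up.

Run:
```python
from h import *
print(np.round(vision.camera_model('wrist')['T_tool_cam'],2).tolist(),vision.camera_model('wrist')['vfov'])
print(delta([512,262,330],[180,0,90]))
```

```text
[[0.0, 0.96, 0.28, 69.8], [1.0, -0.0, -0.0, 0.48], [-0.0, 0.28, -0.96, -70.76], [0.0, 0.0, 0.0, 1.0]] 63.204908163223145
[-36.3   -20.387  -2.611   0.     -0.      1.156]
```

{"fn": "apply_moves", "kwargs": {
  "motion": [
    [-36.3, -20.4, -2.6, 0, 0, 1.156],
    [-36.3, -20.4, -2.6, 0, 0, 1.156],
    [-36.3, -20.4, -2.6, 0, 0, 1.156],
    [-36.3, -20.4, -2.6, 0, 0, 1.156],
    [-36.3, -20.4, -2.6, 0, 0, 1.156],
    [-36.3, -20.4, -2.6, 0, 0, 1.156],
    [-36.3, -20.4, -2.6, 0, 0, 1.156],
    [-36.3, -20.4, -2.6, 0, 0, 1.156],
    [-36.3, -20.4, -2.6, 0, 0, 1.156],
    [-36.3, -20.4, -2.6, 0, 0, 1.156],
    [-36.3, -20.4, -2.6, 0, 0, 1.156],
    [-36.3, -20.4, -2.6, 0, 0, 1.156],
    [-36.3, -20.4, -2.6, 0, 0, 1.156],
    [-36.3, -20.4, -2.6, 0, 0, 1.156]
  ],
  "fingers": 8.5
}}

```text
time: 2.57
ee_pos: [511.0, 263.5, 329.7]
orientation: [-180.0, -0.0, 90.2]
wrist_force: [-0.3, -0.9, -0.8]
finger_gap: 85.0
grip_force: 0.0
```

Run:
```python
from h import *
np.set_printoptions(precision=1,suppress=True)
T,s=tool();print(s['time'],s['joints'],s['ee_pos'],s['orientation'])
im,d=vision.capture('wrist'); save('w1',im); c=cam('wrist'); np.savez('/tmp/w1.npz',im=im,d=d,C=c[0])
for t in ['jar','barcode','mixer']:
    for r in vision.tip_of(t,'wrist')[:2]: print(t,round(r['score'],2),np.array(r['centre']),proj(c,r['centre'])[0])
m=vision.silhouettes('jar','wrist')[0]['pixels']
P=pts(c,d,m); 
q=P[P[:,2]>115]; ctr=q.mean(0); u,S,V=np.linalg.svd((q-ctr)[:,:2],full_matrices=False); print(len(q),ctr,q[:,2].max(),V[0],S)
a=V[0]*np.sign(V[0][1]); t=(q[:,:2]-ctr[:2])@a; print('extent',t.min(),t.max(),'ends',ctr[:2]+a*t.min(),ctr[:2]+a*t.max(),'angle from y',np.degrees(np.arctan2(a[0],a[1])))
n=np.array([a[1],-a[0]]); w=(q[:,:2]-ctr[:2])@n
# fit circle in (w,z)
A=np.c_[2*w,2*q[:,2],np.ones(len(w))]; x=np.linalg.lstsq(A,w**2+q[:,2]**2,rcond=None)[0]; print('axis w,z,r',x[0],x[1],np.sqrt(x[2]+x[0]**2+x[1]**2))
```

```text
2.5667 [-46.8  18.2  20.2 102.2  -7.2  60.8 -23.9] [511.  263.5 329.7] [-180.    -0.    90.2]
jar 0.9 [700.2 390.6  27.4] [499.2  57.5]
jar 0.57 [515.7 233.9 116.4] [323.6 225.7]
barcode 0.7 [662.8 377.9  49. ] [471.1  67.8]
barcode 0.6 [519.1 266.1 135.9] [328.3 197.2]
mixer 0.78 [454.1 268.2  -0.8] [273. 168.]<stdin>:9: RuntimeWarning: Mean of empty slice.
  ret = um.true_divide(
Traceback (most recent call last):
ValueError: zero-size array to reduction operation maximum which has no identity
```

View pics/w1.png

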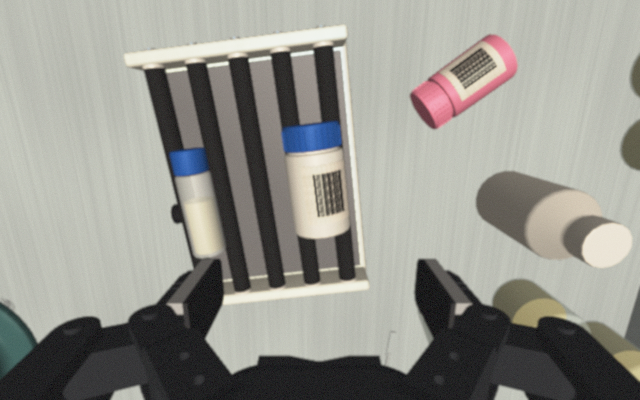

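The wrist view shows the white jar at (317,185), lid at (313,137), barcode at (328,193). The pink look-alike is at (465,80). Next I fit the jar's axis from depth.

```bash
cat > fit.py <<'E'
from h import *
np.set_printoptions(precision=1,suppress=True)
z=np.load('/tmp/w1.npz'); c=cam('wrist'); d=z['d']
m=np.zeros((400,640),bool); m[110:250,270:360]=1
P=pts(c,d,m); q=P[(P[:,2]>122)]
ctr=q.mean(0);u,S,V=np.linalg.svd((q-ctr)[:,:2],full_matrices=False); a=V[0]*np.sign(V[0][1])
print(len(q),ctr,q[:,2].max())
t=(q[:,:2]-ctr[:2])@a; lo,hi=np.percentile(t,[.3,99.7]); n=np.array([a[1],-a[0]]); w=(q[:,:2]-ctr[:2])@n
print('angle',np.degrees(np.arctan2(-a[0],a[1])),'len',hi-lo)
b=t<lo+68; A=np.c_[2*w,2*q[:,2],np.ones(len(w))][b]; x=np.linalg.lstsq(A,(w**2+q[:,2]**2)[b],rcond=None)[0]; print('w,z,r',x[0],x[1],np.sqrt(x[2]+x[0]**2+x[1]**2))
for k in(10,35,60,82): print(k,'axis pt',ctr[:2]+a*(lo+k)+n*x[0])
# mixer yaw: depth on cheek tops
m[:]=0;m[20:310,110:380]=1; P=pts(c,d,m); Q=P[(P[:,2]>85)&(P[:,2]<100)]; r=cv2.minAreaRect(Q[:,:2].astype(np.float32)); print('mixer rect',r)
E
python3 fit.py
```

```text
6303 [509.5 280.1 136.3] 143.68553627002217
angle 7.0637624918811825 len 93.89158353114465
w,z,r -0.26040638801483307 116.21715586735976 25.218368613785277
10 axis pt [514.  241.5]
35 axis pt [510.9 266.3]
60 axis pt [507.8 291.1]
82 axis pt [505.1 312.9]
mixer rect ((453.3233642578125, 267.57421875), (195.0335693359375, 259.91912841796875), 7.090240478515625)
```

Run:
```python
from h import *
print(delta([512,0,330],[180,0,70]),delta([370,-290,250],[180,0,50]))
```

```text
[-2.6281e+01  1.1000e-02 -2.1000e-02 -0.0000e+00 -0.0000e+00  3.5100e-01] [-55.255 -14.242   7.98   -0.     -0.      0.7  ]
```

{"fn": "apply_moves", "kwargs": {
  "motion": [
    [-26, -6.5, 0, 0, 0, 0.35],
    [-26, -6.5, 0, 0, 0, 0.35],
    [-26, -6.5, 0, 0, 0, 0.35],
    [-26, -6.5, 0, 0, 0, 0.35],
    [-26, -6.5, 0, 0, 0, 0.35],
    [-26, -6.5, 0, 0, 0, 0.35],
    [-55.3, -14.2, 8, 0, 0, 0.7],
    [-55.3, -14.2, 8, 0, 0, 0.7],
    [-55.3, -14.2, 8, 0, 0, 0.7],
    [-55.3, -14.2, 8, 0, 0, 0.7],
    [-55.3, -14.2, 8, 0, 0, 0.7],
    [-55.3, -14.2, 8, 0, 0, 0.7],
    [-55.3, -14.2, 8, 0, 0, 0.7],
    [-55.3, -14.2, 8, 0, 0, 0.7],
    [-55.3, -14.2, 8, 0, 0, 0.7],
    [-55.3, -14.2, 8, 0, 0, 0.7],
    [-55.3, -14.2, 8, 0, 0, 0.7]
  ],
  "fingers": 0
}}

```text
time: 4.23
ee_pos: [370.1, -290.6, 249.8]
orientation: [-180.0, -0.0, 49.9]
wrist_force: [-0.2, 0.4, -0.9]
finger_gap: 0.1
grip_force: 0.0
```

```bash
cat > bal.py <<'E'
from h import *
np.set_printoptions(precision=1,suppress=True)
T,s=tool();print(s['time'],s['joints'],s['ee_pos'],s['orientation'],s['finger_gap'])
im,d=vision.capture('wrist'); save('w2',im); c=cam('wrist'); np.savez('/tmp/w2.npz',im=im,d=d,C=c[0])
for t in ['tare_top','pan','window','trigger_top','reader','balance']:
    for r in vision.tip_of(t,'wrist')[:2]: print(t,round(r['score'],2),np.array(r['centre']),proj(c,r['centre'])[0])
P=pts(c,d,np.ones(d.shape,bool)); Q=P[(abs(P[:,2]-75)<3)]; 
Q=Q[np.hypot(*(Q[:,:2]-[453,-269]).T)<75]; print('pan',len(Q),cv2.minEnclosingCircle(Q[:,:2].astype(np.float32)),np.median(Q[:,2]))
Q=P[(abs(P[:,2]-64)<3)&(np.hypot(*(P[:,:2]-[338,-303]).T)<20)]; print('tare',len(Q),Q.mean(0) if len(Q) else 0, np.median(Q[:,2]) if len(Q) else 0)
E
python3 bal.py
```

```text
4.2333 [ -4.5  16.4  45.3 121.4 -15.6  48.1  10.2] [ 370.1 -290.6  249.8] [-180.    -0.    49.9] 0.10464363990102878
tare_top 0.69 [ 337.7 -300.2   67.5] [296.6 237.3]
pan 0.79 [ 456.7 -271.2   76.2] [393.7 114.2]
balance 0.93 [ 426.2 -274.4    2.1] [353.  137.8]
pan 18584 ((455.7670593261719, -268.0260314941406), 55.00525665283203) 75.8650390097729
tare 400 [ 340.6 -297.9   64.3] 64.42063620442156
```

View pics/w2.png

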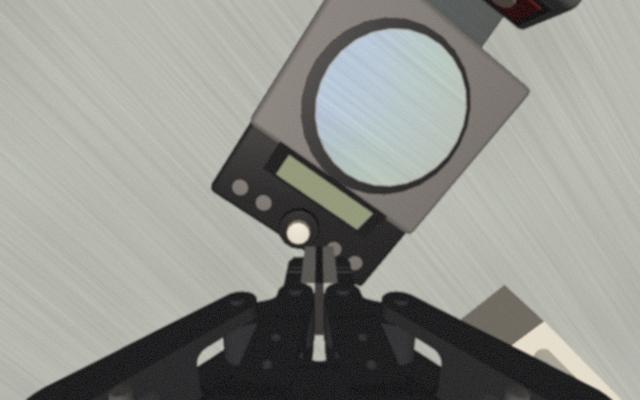

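Run:
```python
from h import *
c=cam('wrist');o,v=ray(c,[[298,233]]);print(o+v*(64.4-o[2])/v[0,2])
for z in(145,134,132):print(delta([340,-298,z],[180,0,50]))
```

```text
[[ 340.13612718 -299.29905944   64.4       ]]
[-2.5620e+00 -1.8480e+00  1.0509e+01  0.0000e+00 -1.0000e-03  0.0000e+00]
[-2.5630e+00 -1.8480e+00  1.1609e+01  0.0000e+00 -1.0000e-03  0.0000e+00]
[-2.5630e+00 -1.8480e+00  1.1809e+01  0.0000e+00 -1.0000e-03  0.0000e+00]
```

{"fn": "apply_moves", "kwargs": {
  "motion": [
    [-2.5, -1.9, 5, 0, 0, 0],
    [-2.5, -1.9, 9, 0, 0, 0],
    [-2.5, -1.9, 10.5, 0, 0, 0],
    [-2.5, -1.9, 11, 0, 0, 0],
    [-2.5, -1.9, 11.3, 0, 0, 0],
    [-2.5, -1.9, 11.5, 0, 0, 0],
    [-2.5, -1.9, 11.6, 0, 0, 0],
    [-2.5, -1.9, 11.7, 0, 0, 0],
    [-2.5, -1.9, 11.7, 0, 0, 0],
    [-2.5, -1.9, 11.7, 0, 0, 0]
  ]
}}

```text
time: 5.42
ee_pos: [340.3, -298.5, 133.9]
orientation: [179.8, -0.0, 49.9]
wrist_force: [0.3, -0.0, 2.6]
finger_gap: -0.2
grip_force: 1.5
```

{"fn": "apply_moves", "kwargs": {
  "motion": [
    [0, 0, 0.1, 0, 0, 0],
    [0, 0, 0.2, 0, 0, 0],
    [0, 0, 0.2, 0, 0, 0],
    [0, 0, 0.2, 0, 0, 0],
    [0, 0, 0.2, 0, 0, 0]
  ]
}}

```text
time: 5.83
ee_pos: [340.3, -298.6, 132.4]
orientation: [179.9, -0.1, 49.9]
wrist_force: [-1.5, 3.1, 18.6]
finger_gap: -0.2
grip_force: 9.6
```

Run:
```python
from h import *
print(delta([480,-250,330],[180,0,60]))
```

```text
[ 1.2752e+01  7.6030e+00 -1.9724e+01  3.0000e-03 -2.0000e-03 -1.7700e-01]
```

{"fn": "apply_moves", "kwargs": {
  "motion": [
    [0, 0, -4, 0, 0, 0],
    [0, 0, -8, 0, 0, 0],
    [6, 4, -14, 0, 0, -0.1],
    [12.7, 7.6, -19.7, 0, 0, -0.177],
    [12.7, 7.6, -19.7, 0, 0, -0.177],
    [12.7, 7.6, -19.7, 0, 0, -0.177],
    [12.7, 7.6, -19.7, 0, 0, -0.177],
    [12.7, 7.6, -19.7, 0, 0, -0.177],
    [12.7, 7.6, -19.7, 0, 0, -0.177]
  ]
}}

```text
time: 6.58
ee_pos: [479.9, -249.2, 328.1]
orientation: [180.0, 0.0, 60.2]
wrist_force: [-0.1, -0.1, -0.8]
finger_gap: 0.1
grip_force: 0.0
```

```bash
cat > rd.py <<'E'
from h import *
from scipy.optimize import least_squares
np.set_printoptions(precision=2,suppress=True)
T,s=tool();print(s['time'],s['joints'],s['ee_pos'],s['orientation'],s['finger_gap'])
im,d=vision.capture('wrist'); save('w3',im); c=cam('wrist'); np.savez('/tmp/w3.npz',im=im,d=d,C=c[0])
for t in ['pan','window','trigger_top','reader']:
    for r in vision.tip_of(t,'wrist')[:2]: print(t,round(r['score'],2),np.array(r['centre']),proj(c,r['centre'])[0])
P=pts(c,d,np.ones(d.shape,bool))
near=np.hypot(*(P[:,:2]-[560,-243]).T)<60
Q=P[near&(abs(P[:,2]-145)<4)]; print('block',len(Q),cv2.minAreaRect(Q[:,:2].astype(np.float32)) if len(Q)>5 else 0)
Q=P[near&(P[:,2]>161)]; print('trig',len(Q),Q.mean(0) if len(Q) else 0)
E
python3 rd.py
```

```text
6.5833 [-11.66  17.15  43.39 107.98 -13.52  60.04   7.43] [ 479.94 -249.17  328.06] [179.96   0.    60.16] 0.10241871832516172
pan 0.88 [ 457.7 -270.7   74.3] [311.81 211.85]
pan 0.2 [ 424.3 -275.    -0.2] [292.25 210.04]
window 0.88 [ 532.  -255.4  121.9] [376.45 172.01]
trigger_top 0.59 [ 552.3 -243.6  164.2] [404.25 154.15]
reader 0.9 [ 573.2 -238.5   -0.7] [383.48 124.67]
block 3766 ((557.0380859375, -244.50564575195312), (59.613746643066406, 55.90346145629883), 17.0819149017334)
trig 12406 [ 517.83 -257.87  322.88]
```

View pics/w3.png

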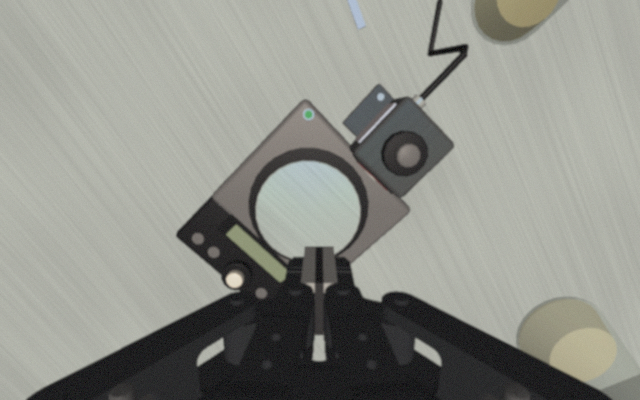

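```bash
cat > kin.py <<'E'
import numpy as np
from scipy.spatial.transform import Rotation as R
from scipy.optimize import least_squares
al=np.radians([0,-90,90,90,90,90,-90])
LIM=np.array([[-144.91,144.91],[-17.63,115.5],[-89.93,88.59],[15.96,139.68],[-74.01,254.01],[8.47,105.57],[-167.45,167.45]])
def fk(q,p):
    a=[0,0,0,p[2],p[3],0,p[5]]; d=[p[0],0,p[1],0,p[4],0,p[6]]
    T=np.eye(4); T[:3,:3]=R.from_euler('z',p[7],degrees=True).as_matrix()
    off=np.r_[0,p[8],0,p[9],0,p[10],p[11]]
    for i in range(7):
        th=np.radians(q[i]+off[i]); c,s=np.cos(th),np.sin(th); ca,sa=np.cos(al[i]),np.sin(al[i])
        T=T@np.array([[c,-s,0,a[i]],[s*ca,c*ca,-sa,-d[i]*sa],[s*sa,c*sa,ca,d[i]*ca],[0,0,0,1]])
    return T
D=[([-68.698,26.786,-.665,91.828,.344,61.387,-3.226],[261.991,594.867,303.89],[-179.9,0,156.2]),
([-46.8,18.2,20.2,102.2,-7.2,60.8,-23.9],[511,263.5,329.7],[-180,0,90.2]),
([-4.5,16.4,45.3,121.4,-15.6,48.1,10.2],[370.1,-290.6,249.8],[-180,0,49.9]),
([-11.66,17.15,43.39,107.98,-13.52,60.04,7.43],[479.94,-249.17,328.06],[179.96,0,60.16])]
def err(T,pos,rpy,w=400):
    return np.r_[T[:3,3]-pos, w*(R.from_matrix(T[:3,:3]).inv()*R.from_euler('xyz',rpy,degrees=True)).as_rotvec()]
p0=np.r_[np.array([267,293,52.5,77.5,342.5,76,97])*1.15,135,0,0,0,0]
def fit():
    f=lambda p:np.r_[np.concatenate([err(fk(q,p),x,r) for q,x,r in D]),(p-p0)[:7]*.02,(p-p0)[8:]*.1]
    s=least_squares(f,p0); return s.x,s.fun
P,res=fit()
def ik(pos,rpy,q0,n=30):
    best=None; rng=np.random.default_rng(0)
    for k in range(n):
        s0=np.clip(np.array(q0,float)+(k>0)*rng.normal(0,40,7),LIM[:,0]+1,LIM[:,1]-1)
        s=least_squares(lambda q:np.r_[err(fk(q,P),pos,rpy),.02*(q-q0)],s0,bounds=(LIM[:,0]+.5,LIM[:,1]-.5))
        e=np.abs(err(fk(s.x,P),pos,rpy)).max(); c=s.cost
        if best is None or c<best[0]: best=(c,e,s.x)
    return best[1:]
E
python3 - <<'E'
from kin import *
np.set_printoptions(precision=2,suppress=True)
print(P,p0);print(np.abs(res[:24]).max(), res[:24])
from h import *
c=cam('wrist');o,v=ray(c,[[408,156]]);print('trig',o+v*(165-o[2])/v[0,2])
E
```

```text
[ 1559.61  3920.67 -1016.6   4330.27  2775.44  1437.71  1923.3    124.68
   157.11   221.32    92.4    -30.16] [307.05 336.95  60.37  89.12 393.87  87.4  111.55 135.     0.     0.
   0.     0.  ]
452.5903997567743 [  92.91  -30.6    37.83 -166.01   70.05 -452.59 -120.26  -84.75    4.76
  -15.85   36.49  107.45   82.55  -59.16   46.39    8.73 -183.8   203.53
  -60.69  183.14  -89.48   15.68   -2.64  141.56]
trig [[ 553.18 -246.64  165.  ]]
```

```bash
sed -i 's/^P,res=fit()/P=p0;res=None/' kin.py
python3 - <<'E'
import kin; from kin import *
import itertools
np.set_printoptions(precision=2,suppress=True)
for q,x,r in D: 
    T=fk(q,p0); print(T[:3,3],x,R.from_matrix(T[:3,:3]).as_euler('xyz',degrees=True),r)
E
```

```text
[285.12 633.58 389.51] [261.991, 594.867, 303.89] [179.81  -3.65  68.79] [-179.9, 0, 156.2]
[-168.18  662.75  598.21] [511, 263.5, 329.7] [168.69 -21.65 134.37] [-180, 0, 90.2]
[-593.74  175.25  853.45] [370.1, -290.6, 249.8] [-168.12  -60.57  154.1 ] [-180, 0, 49.9]
[-607.67  254.58  698.1 ] [479.94, -249.17, 328.06] [-176.93  -35.11  156.35] [179.96, 0, 60.16]
```

Run:
```python
s=open('kin.py').read()
s=s.replace("th=np.radians(q[i]+off[i])","th=np.radians(SG[i]*q[i]+off[i])").replace("def fk","SG=np.ones(7)\ndef fk").replace(",135,0,0,0,0]",",0,0,0,0,90]")
open('kin.py','w').write(s)
import itertools,kin,numpy as np
np.set_printoptions(precision=2,suppress=True)
out=[]
for b in itertools.product([1,-1],repeat=5):
    kin.SG=np.array([-1,b[0],b[1],b[2],b[3],b[4],1.]);
    for c in(1,-1):
        kin.SG[6]=c
        for z in(90,-90):
            kin.p0[11]=z; p,r=kin.fit(); out.append((np.abs(r[:24]).max(),kin.SG.copy(),z,p))
out.sort(key=lambda t:t[0])
for o in out[:3]: print(o)
```

```text
(np.float64(4.031765833983968), array([-1., -1.,  1.,  1., -1., -1., -1.]), 90, array([ 253.94, -473.59,   21.82,   -6.19,  470.08,   12.17,  160.26,
        177.11,  179.36,  356.84,   -2.61,   87.53]))
(np.float64(4.153177698641571), array([-1., -1.,  1.,  1., -1., -1., -1.]), -90, array([ 254.44, -475.93,   26.87,  -20.56,  469.39,   15.58,  163.17,
        177.13,  179.7 ,   -1.21,   -0.95, -272.69]))
(np.float64(4.2762946538164215), array([-1., -1., -1.,  1., -1., -1., -1.]), -90, array([ 253.8 ,  478.96,  -22.43,  -14.23,  466.94,   10.11,  166.94,
        177.1 ,   -0.4 ,  178.06,   -1.6 , -272.63]))
```

Run:
```python
s=open('kin.py').read()
s=s.replace("SG=np.ones(7)","SG=np.array([-1,-1,-1,1,-1,-1,-1.])").replace("p0=np.r_[np.array([267,293,52.5,77.5,342.5,76,97])*1.15,0,0,0,0,90]","p0=np.array([254,479,0,0,467,0,167,177,0,180,0,87.])")
s=s.replace("P=p0;res=None","P,res=fit()").replace("(p-p0)[:7]*.02,(p-p0)[8:]*.1","(p-p0)[:7]*.002,(p-p0)[8:]*.02")
open('kin.py','w').write(s)
import kin,numpy as np
np.set_printoptions(precision=2,suppress=True)
print(kin.P);print(kin.res[:24].reshape(4,6))
```

```text
[492.61 482.44 -25.73 -27.23 463.14  10.63 412.8  177.07  -0.08 179.62
  -0.32  87.13]
[[ 0.16  0.89 -1.03  0.58  0.02 -0.22]
 [ 0.06  1.97  0.76 -0.04 -0.61 -0.74]
 [ 1.4  -0.65 -0.97 -0.84  0.18  0.83]
 [-4.32 -0.46  1.23 -0.01  0.16  0.13]]
```

```bash
cat > g.py <<'E'
from h import *
def tilt(alpha,psi):
    "tool: closing axis horizontal; jar axis heading psi (deg, world) at alpha=tilt of z from down, pointing against heading"
    p,al=np.radians([psi,alpha]); a=np.array([np.cos(p),np.sin(p),0]); n=np.array([np.sin(p),-np.cos(p),0]); k=np.array([0,0,1.])
    z=-np.sin(al)*a-np.cos(al)*k; return np.c_[np.cross(n,z),n,z]
rpy=lambda M:R.from_matrix(M).as_euler('xyz',degrees=True)
G=np.array([510,273,116.])
E
python3 - <<'E'
from g import *
np.set_printoptions(precision=3,suppress=True)
M=tilt(40,97); t=G-174*M[:,2]; print(t,rpy(M),delta(t,rpy(M)))
E
```

```text
[496.37  384.011 249.292] [180.  40.  97.] [ 55.818 -30.187   7.821  -0.227  -0.674  -0.62 ]
```

{"fn": "apply_moves", "kwargs": {
  "motion": [
    [28, -15, 2, -0.1, -0.3, -0.3],
    [28, -15, 2, -0.1, -0.3, -0.3],
    [28, -15, 2, -0.1, -0.3, -0.3],
    [28, -15, 2, -0.1, -0.3, -0.3],
    [28, -15, 2, -0.1, -0.3, -0.3],
    [28, -15, 2, -0.1, -0.3, -0.3],
    [28, -15, 2, -0.1, -0.3, -0.3],
    [55.8, -30.2, 7.8, -0.227, -0.674, -0.62],
    [55.8, -30.2, 7.8, -0.227, -0.674, -0.62],
    [55.8, -30.2, 7.8, -0.227, -0.674, -0.62],
    [55.8, -30.2, 7.8, -0.227, -0.674, -0.62],
    [55.8, -30.2, 7.8, -0.227, -0.674, -0.62],
    [55.8, -30.2, 7.8, -0.227, -0.674, -0.62],
    [55.8, -30.2, 7.8, -0.227, -0.674, -0.62],
    [55.8, -30.2, 7.8, -0.227, -0.674, -0.62],
    [55.8, -30.2, 7.8, -0.227, -0.674, -0.62],
    [55.8, -30.2, 7.8, -0.227, -0.674, -0.62],
    [55.8, -30.2, 7.8, -0.227, -0.674, -0.62]
  ],
  "fingers": 8.5
}}

```text
time: 8.33
ee_pos: [496.2, 384.0, 248.8]
orientation: [-180.0, 40.2, 97.1]
wrist_force: [-0.3, -0.7, 0.6]
finger_gap: 85.2
grip_force: 0.0
```

Run:
```python
from g import *
s=telemetry.observe(); print(s['time'],s['joints'],s['ee_pos'],s['orientation'])
t=open('kin.py').read().replace("60.16])]","60.16]),\n(%s,%s,%s)]"%(s['joints'].tolist(),list(map(float,s['ee_pos'])),list(map(float,s['orientation']))))
open('kin.py','w').write(t)
import kin
np.set_printoptions(precision=2,suppress=True)
print(kin.P);print(kin.res[:30].reshape(5,6))
q0=s['joints']
jb=42 # grasp height above jar base
for al in (25,40,50):
    M=tilt(al,97); e,q=kin.ik(G-54*M[:,2],rpy(M),q0,6); print('grasp',al,round(e,1),q)
    M=tilt(al,97); e,q=kin.ik(G-54*M[:,2]+[0,0,90],rpy(M),q0,6); print('lift',al,round(e,1),q)
    for psi in (97,70,45,20):
        # bench: tool points along heading psi, down by al: equals rotate 90 about n
        B=tilt(al-90,psi)
        for x,y in((520,20),(530,-10)):
            e,q=kin.ik(np.array([x,y,jb])-54*B[:,2],rpy(B),q0,10); print('bench',al,psi,x,y,round(e,1),q)
```

```text
8.3333 [-67.89503303  41.67867979  25.95396552  87.00392042  14.38128774
  80.39880758 -42.57656234] [496.23236533 384.04447261 248.76131817] [-179.97927474   40.17964098   97.14532196]
[316.38 487.   -29.48  -2.33 485.47  28.69 214.87 177.15  -0.44 178.09
  -1.25  87.42]
[[  0.61   4.38  -2.31   2.28  -0.    -1.77]
 [  2.48   2.93   0.9    1.76  -0.96  -1.05]
 [ -0.53   1.41  -1.41   1.42   0.83   1.51]
 [ -3.02  -1.73   2.49   2.08   1.19   0.82]
 [ -6.62  -0.39   0.33 -10.53   0.04   0.49]]
grasp 25 0.0 [-58.99  37.89  23.79 100.69   8.65  56.72 -36.47]
lift 25 0.0 [-60.55  31.02  25.89  98.88   9.82  64.94 -34.35]
bench 25 97 520 20 0.0 [ 13.79  54.21   7.09 104.39 -58.18  80.3   69.53]
bench 25 97 530 -10 0.0 [ 16.8   55.18   6.19 101.13 -55.52  81.7   68.04]
bench 25 70 520 20 0.0 [ 32.03  50.2   -8.63 120.19 -73.51  59.81  73.3 ]
bench 25 70 530 -10 0.0 [ 28.49  50.43  -2.22 117.08 -73.51  65.29  72.05]
bench 25 45 520 20 0.0 [ 89.86 100.34 -73.41 135.98 105.79  19.7  -88.73]
bench 25 45 530 -10 0.1 [ 88.16  89.14 -69.88 132.27  82.33   8.97 -70.51]
bench 25 20 520 20 22.9 [-5
[... 890 characters left out ...]
28.35  92.66  19.51  72.43 -46.17]
lift 50 0.0 [-68.36  42.65  29.78  92.53  21.84  78.63 -42.88]
bench 50 97 520 20 0.0 [  4.86  42.33  11.03 111.38 -51.65  59.89  60.8 ]
bench 50 97 530 -10 0.0 [  7.9   43.4   10.49 108.58 -49.16  61.54  60.35]
bench 50 70 520 20 0.0 [  5.38  37.88  12.58 123.51 -73.51  49.26  59.75]
bench 50 70 530 -10 0.0 [  2.41  39.95  19.32 120.79 -73.51  54.44  60.05]
bench 50 45 520 20 0.0 [  69.45   63.45  -69.64  135.22  100.87   18.05 -116.72]
bench 50 45 530 -10 0.1 [ 68.12  55.72 -63.63 131.75  77.25   8.97 -94.59]
bench 50 20 520 20 1.9 [-65.25 114.18  88.09 139.18 210.01 103.09 -11.51]
bench 50 20 530 -10 0.0 [-60.05 112.65  88.09 137.56 210.62 104.32  -7.53]
```

Run:
```python
from g import *
np.set_printoptions(precision=3,suppress=True)
M=tilt(40,97); g=np.array([510,273,120.])
for k in(100,52): print(delta(g-k*M[:,2],rpy(M)))
```

```text
[-0.273  0.004  7.057  0.001  0.003  0.002]
[-0.258 -0.002 11.857  0.001  0.003  0.002]
```

{"fn": "apply_moves", "kwargs": {
  "motion": [
    [-0.26, 0, 3.5, 0, 0, 0],
    [-0.26, 0, 7, 0, 0, 0],
    [-0.26, 0, 9, 0, 0, 0],
    [-0.26, 0, 10.5, 0, 0, 0],
    [-0.26, 0, 11.4, 0, 0, 0],
    [-0.26, 0, 11.8, 0, 0, 0],
    [-0.26, 0, 11.8, 0, 0, 0],
    [-0.26, 0, 11.8, 0, 0, 0]
  ]
}}

```text
time: 9.0
ee_pos: [506.5, 307.3, 162.0]
orientation: [179.9, 40.0, 97.0]
wrist_force: [0.4, 0.8, -0.6]
finger_gap: 85.0
grip_force: 0.0
```

{"fn": "apply_moves", "kwargs": {
  "motion": [
    [0, 0, 0, 0, 0, 0],
    [0, 0, 0, 0, 0, 0],
    [0, 0, 0, 0, 0, 0],
    [0, 0, 0, 0, 0, 0],
    [0, 0, 0, 0, 0, 0],
    [0, 0, 0, 0, 0, 0],
    [0, 0, 0, 0, 0, 0],
    [0, 0, 0, 0, 0, 0]
  ],
  "fingers": 4,
  "squeeze": 40
}}

```text
time: 9.67
ee_pos: [504.9, 307.7, 161.9]
orientation: [-179.9, 40.1, 97.1]
wrist_force: [-4.4, 1.4, 6.0]
finger_gap: 51.2
grip_force: 41.6
```

Run:
```python
from g import *
np.set_printoptions(precision=3,suppress=True)
T,s=tool(); g=T[:3,3]+52*T[:3,2]; print(g)
print(delta(T[:3,3]+[0,0,120],s['orientation']))
B=tilt(-50,85)
H=tilt(-5,91); print(delta(np.array([510,170,250])-52*H[:,2],rpy(H)))
for z in(200,): print(delta(np.array([510,50,z])-52*B[:,2],rpy(B)))
```

```text
[508.936 274.506 122.079]
[-7.726 -0.012 -9.182 -0.    -0.     0.   ]
[-19.861  -1.247  -1.576   0.032   0.786   0.104]
[-27.205  -3.503  13.542  -0.021   1.566   0.233]
```

{"fn": "apply_moves", "kwargs": {
  "motion": [
    [-1.5, 0, -1.8, 0, 0, 0],
    [-3.5, 0, -4.2, 0, 0, 0],
    [-5.8, 0, -6.9, 0, 0, 0],
    [-7.7, 0, -9.2, 0, 0, 0],
    [-11, -0.4, -7, 0.005, 0.12, 0.017],
    [-14, -0.8, -5, 0.01, 0.24, 0.03],
    [-16, -1, -4, 0.015, 0.36, 0.045],
    [-18, -1.1, -3, 0.02, 0.48, 0.06],
    [-19, -1.2, -2, 0.025, 0.6, 0.08],
    [-19.9, -1.25, -1.6, 0.032, 0.72, 0.1],
    [-21.5, -1.7, 1, 0.025, 0.84, 0.12],
    [-23, -2.1, 4, 0.02, 0.96, 0.14],
    [-24, -2.6, 7, 0.01, 1.08, 0.16],
    [-25.2, -3, 9.5, 0, 1.2, 0.18],
    [-26.5, -3.3, 12, -0.01, 1.32, 0.2],
    [-27.2, -3.5, 13.5, -0.02, 1.44, 0.22],
    [-27.2, -3.5, 13.5, -0.021, 1.566, 0.233],
    [-27.2, -3.5, 13.5, -0.021, 1.566, 0.233],
    [-27.2, -3.5, 13.5, -0.021, 1.566, 0.233],
    [-27.2, -3.5, 13.5, -0.021, 1.566, 0.233]
  ]
}}

```text
time: 11.33
ee_pos: [507.8, 9.3, 232.4]
orientation: [179.9, -49.9, 85.1]
wrist_force: [0.1, 0.3, -2.6]
finger_gap: 50.7
grip_force: 42.3
```

Run:
```python
from g import *
np.set_printoptions(precision=2,suppress=True)
T,s=tool(); g=T[:3,3]+52*T[:3,2]; print(s['time'],g,s['joints'],s['orientation'],s['wrist_force'])
im,d=vision.capture('side'); c=cam('side'); u,v=proj(c,g)[0].astype(int); print(u,v)
save('s1',cv2.resize(im[v-60:v+60,u-80:u+80],(800,600)))
B=tilt(-50,85)
for z in(100,60,50): print(delta(np.array([510,50,z])-52*B[:,2],rpy(B)))
```

```text
11.3333 [511.3   48.99 198.92] [  2.6   27.98  16.34 116.99 -61.6   70.    54.05] [179.94 -49.92  85.06] [ 0.06  0.32 -2.62]
300 174
[-7.62 -0.17  6.41 -0.    0.    0.  ]
[-10.69  -0.17   8.98  -0.     0.     0.  ]
[-11.45  -0.18   9.63  -0.     0.     0.  ]
```

View pics/s1.png

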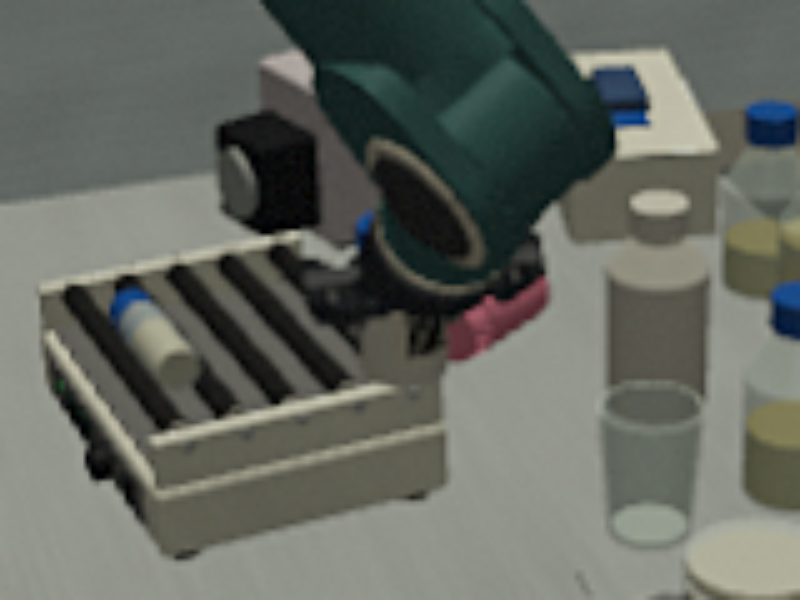

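{"fn": "apply_moves", "kwargs": {
  "motion": [
    [-3, -0.1, 2.5, 0, 0, 0],
    [-6, -0.15, 5, 0, 0, 0],
    [-9, -0.17, 7.5, 0, 0, 0],
    [-10.7, -0.17, 9, 0, 0, 0],
    [-10.7, -0.17, 9, 0, 0, 0],
    [-10.7, -0.17, 9, 0, 0, 0],
    [-10.7, -0.17, 9, 0, 0, 0]
  ]
}}

```text
time: 11.97
ee_pos: [507.4, 10.9, 95.0]
orientation: [179.6, -50.0, 85.4]
wrist_force: [0.6, 0.0, -1.1]
finger_gap: 50.8
grip_force: 42.4
```

Run:
```python
from g import *
np.set_printoptions(precision=2,suppress=True)
T,s=tool(); g=T[:3,3]+52*T[:3,2]; print(s['time'],g,s['orientation'],s['wrist_force'])
for n in('side','scene'):
    im,d=vision.capture(n); c=cam(n)
    for r in vision.tip_of('jar',n)[:3]: print(n,round(r['score'],2),np.array(r['centre']))
im,d=vision.capture('wrist'); save('w4',im)
```

```text
11.9667 [510.96  50.64  61.58] [179.6  -50.02  85.44] [ 0.55  0.01 -1.15]
side 0.52 [513.7  57.1   8.8]
scene 0.97 [698.7 389.9  22.9]
scene 0.85 [507.5  56.7  15.2]
```

View pics/w4.png

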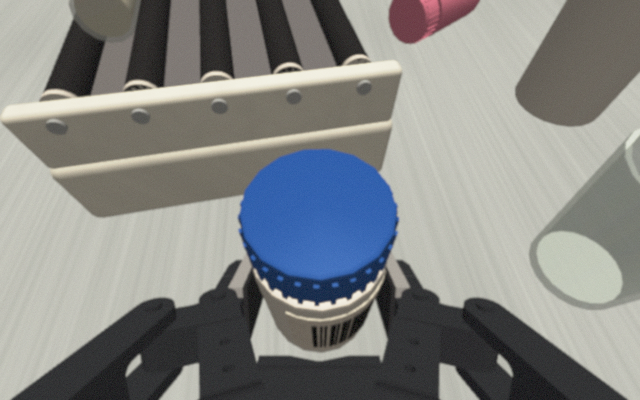

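{"fn": "apply_moves", "kwargs": {
  "motion": [
    [-0.38, 0, 0.32, 0, 0, 0],
    [-0.61, 0, 0.51, 0, 0, 0],
    [-0.69, 0, 0.58, 0, 0, 0],
    [-0.77, 0, 0.64, 0, 0, 0],
    [-0.84, 0, 0.71, 0, 0, 0],
    [-0.92, 0, 0.77, 0, 0, 0],
    [-0.92, 0, 0.77, 0, 0, 0],
    [-0.92, 0, 0.77, 0, 0, 0]
  ]
}}

```text
time: 12.88
ee_pos: [506.4, 10.3, 81.1]
orientation: [179.9, -50.0, 85.1]
wrist_force: [0.5, 0.5, -1.8]
finger_gap: 50.5
grip_force: 42.4
```

{"fn": "apply_moves", "kwargs": {
  "motion": [
    [-0.08, 0, 0.065, 0, 0, 0],
    [-0.15, 0, 0.13, 0, 0, 0],
    [-0.23, 0, 0.19, 0, 0, 0],
    [-0.23, 0, 0.19, 0, 0, 0],
    [-0.23, 0, 0.19, 0, 0, 0]
  ]
}}

```text
time: 13.3
ee_pos: [506.5, 10.4, 78.6]
orientation: [179.8, -50.1, 85.2]
wrist_force: [-1.0, -1.1, 3.6]
finger_gap: 50.6
grip_force: 42.7
```

{"fn": "apply_moves", "kwargs": {
  "motion": [
    [0, 0, 0, 0, 0, 0],
    [0, 0, 0, 0, 0, 0],
    [0, 0, 0, 0, 0, 0],
    [0, 0, 0, 0, 0, 0],
    [0, 0, 0, 0, 0, 0],
    [0, 0, 0, 0, 0, 0],
    [0, 0, 0, 0, 0, 0]
  ],
  "fingers": 8.5
}}

```text
time: 13.88
ee_pos: [506.4, 10.3, 78.2]
orientation: [179.9, -50.0, 85.2]
wrist_force: [0.3, 0.6, 0.6]
finger_gap: 85.0
grip_force: 0.0
```

{"fn": "apply_moves", "kwargs": {
  "motion": [
    [0, 0, -2, 0, 0, 0],
    [0, 0, -5, 0, 0, 0],
    [0, 0, -8, 0, 0, 0],
    [0, 0, -11, 0, 0, 0],
    [0, 0, -13, 0, 0, 0],
    [0, 0, -13, 0, 0, 0],
    [0, 0, -13, 0, 0, 0]
  ]
}}

```text
time: 14.47
ee_pos: [497.9, -89.5, 162.0]
orientation: [179.7, -50.0, 85.2]
wrist_force: [-0.5, 0.6, -0.5]
finger_gap: 85.0
grip_force: 0.0
```

```bash
cat > jar.py <<'E'
from g import *
np.set_printoptions(precision=2,suppress=True)
T,s=tool(); print(s['time'],s['ee_pos'],s['orientation'],s['wrist_force'],s['joints'])
im,d=vision.capture('wrist'); c=cam('wrist'); np.savez('/tmp/w5.npz',im=im,d=d); save('w5',im)
for t in('jar','barcode'):
    for r in vision.tip_of(t,'wrist')[:3]: print(t,round(r['score'],2),np.array(r['centre']),proj(c,r['centre'])[0])
P=pts(c,d,np.ones(d.shape,bool)); n=np.hypot(*(P[:,:2]-[508,54]).T)<45
print('max z hist',np.histogram(P[n][:,2],bins=np.arange(0,131,10)))
Q=P[n&(P[:,2]>88)&(P[:,2]<102)]; A=np.c_[Q[:,:2]-Q[:,:2].mean(0),np.ones(len(Q))]; f=np.linalg.lstsq(A,Q[:,2],rcond=None)[0]
print('lid',cv2.minEnclosingCircle(Q[:,:2].astype(np.float32)),np.median(Q[:,2]),'tilt deg',np.degrees(f[:2]))
E
python3 jar.py
```

```text
14.4667 [497.91 -89.5  162.04] [179.74 -50.01  85.17] [-0.52  0.62 -0.52] [ 12.18  37.75  17.78 113.53 -59.21  73.04  64.95]
jar 0.94 [510.3  62.    0.1] [318.17 221.47]
jar 0.79 [699.2 389.2  28. ] [428.82  10.29]
barcode 0.7 [514.7  32.9  36.2] [326.73 228.53]
max z hist (array([3345,  254,  317,  355,  397,  435,  533,  624,  587, 3168,    0,
          0,    0]), array([  0,  10,  20,  30,  40,  50,  60,  70,  80,  90, 100, 110, 120,
       130]))
lid ((510.0766906738281, 58.643470764160156), 25.477813720703125) 95.47082024563362 tilt deg [0.15 3.19]
```

View pics/w5.png

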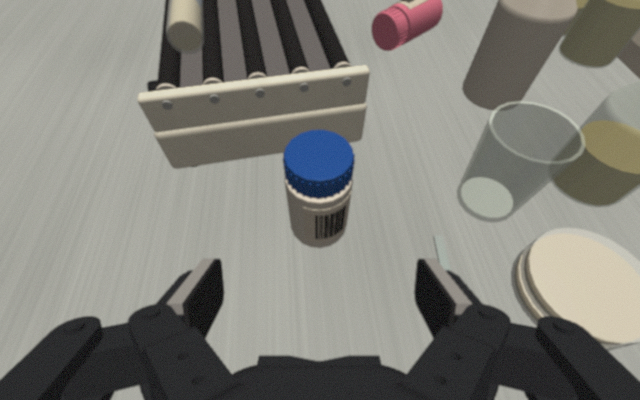

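```bash
cat > bc.py <<'E'
from g import *
np.set_printoptions(precision=2,suppress=True)
z=np.load('/tmp/w5.npz'); im,d=z['im'],z['d']; c=cam('wrist')
P=pts(c,d,np.ones(d.shape,bool)); Q=P[(np.hypot(*(P[:,:2]-[510,59]).T)<40)]
q=Q[(Q[:,2]>93.5)]; ctr0=q[:,:2].mean(0); print('lid mean',ctr0)
b=Q[(Q[:,2]>15)&(Q[:,2]<65)]
A=np.c_[2*b[:,:2],np.ones(len(b))]; x=np.linalg.lstsq(A,(b[:,:2]**2).sum(1),rcond=None)[0]; print('body circle',x[:2],np.sqrt(x[2]+x[:2]@x[:2]))
g=cv2.cvtColor(im,cv2.COLOR_RGB2GRAY); m=np.zeros_like(g,bool); m[203:238,296:350]=1; m&=g<75
r,cc=np.nonzero(m); print(len(r),cc.min(),cc.max(),r.min(),r.max())
ctr=ctr0
o,v=ray(c,np.c_[cc,r]); 
az=[];zz=[]
for w in v:
    a=w[:2]@w[:2]; bq=2*(o[:2]-ctr)@w[:2]; k=(o[:2]-ctr)@(o[:2]-ctr)-26**2; D=bq*bq-4*a*k
    if D>0: t=(-bq-np.sqrt(D))/2/a; p=o+t*w; az.append(np.degrees(np.arctan2(*(p[:2]-ctr)[::-1]))%360); zz.append(p[2])
az=np.array(az); print('az',np.percentile(az,[2,10,50,90,98]),np.percentile(zz,[2,50,98]))
# plan: top-down regrasp at lid, IK for yaw options
import kin
s=telemetry.observe(); q0=s['joints']
for yaw in (60,90,110,130,150,170,-160): e,q=kin.ik(np.array([510,59,84+54.]),[180,0,yaw],q0,6); print('pick',yaw,round(e,1),q)
for yaw in (-60,-30,0,10,17,30,60,90,120): e,q=kin.ik(np.array([456,-268,84+75+54.]),[180,0,yaw],q0,6); print('place',yaw,round(e,1),q)
E
python3 bc.py
```

```text
lid mean [509.25  58.4 ]
body circle [509.64  59.86] 25.49739904506173
705 314 346 205 237
az [259.87 264.85 285.82 311.6  318.82] [23.79 42.52 58.72]
pick 60 0.0 [-51.22  38.23  52.84 118.57 -43.31  45.31  -2.14]
pick 90 0.0 [-43.79  33.39  42.65 118.29 -33.86  41.37  20.18]
pick 110 0.0 [-38.52  31.07  35.78 118.14 -27.89  39.54  35.15]
pick 130 0.0 [-33.32  29.38  29.19 118.02 -22.42  38.26  50.47]
pick 150 0.0 [-28.3   28.18  22.94 117.93 -17.42  37.36  66.13]
pick 170 0.0 [-23.45  27.35  16.99 117.87 -12.79  36.75  82.09]
pick -160 0.0 [-16.46  26.62   8.47 117.81  -6.33  36.22 106.41]
place -60 0.0 [-29.56  56.82  83.13 115.54 -61.41  70.75 -72.3 ]
place -30 0.0 [-28.76  52.43  79.84 115.41 -57.63  67.06 -44.77]
place 0 0.0 [-27.16  46.89  75.15 115.24 -52.38  62.56 -18.45]
place 10 0.0 [-26.29  44.71  73.07 115.16 -50.13  60.85 -10.1 ]
place 17 0.0 [-25.54  43.07  71.41 115.1  -48.36  59.59  -4.43]
place 30 0.0 [-23.72  39.8   67.75 114.98 -44.59  57.14   5.69]
place 60 0.0 [-16.83  32.09  56.3  114.66 -34.05  51.8   27.2 ]
place 90 0.0 [ -8.19  26.9   44.13 114.43 -24.73  48.61  49.37]
place 120 0.0 [ -0.55  24.17  34.2  114.31 -18.26  47.08  73.82]
```

Run:
```python
from g import *
np.set_printoptions(precision=2,suppress=True)
import kin
q0=[-44,33,43,118,-34,41,20]
for yaw in(-72,):
  for z in (138,240): e,q=kin.ik(np.array([510,59,z]),[180,0,yaw],q0,8); print(yaw,e,q)
print(delta([509,59,250],[180,0,85]))
```

```text
-72 0.008124313086624223 [ -61.47   51.54   69.44  119.15  -60.28   56.89 -121.77]
-72 0.008261133523733501 [ -68.58   50.51   83.5   116.69  -55.26   68.64 -124.18]
[16.24 -0.07  5.55 -0.   -0.88  0.  ]
```

{"fn": "apply_moves", "kwargs": {
  "motion": [
    [4, 0, 0, 0, -0.1, 0],
    [8, 0, 0.5, 0, -0.2, 0],
    [11, 0, 1.5, 0, -0.32, 0],
    [13, 0, 2.7, 0, -0.44, 0],
    [14.5, 0, 4, 0, -0.56, 0],
    [15.5, 0, 4.8, 0, -0.68, 0],
    [16.2, 0, 5.5, 0, -0.8, 0],
    [16.2, 0, 5.5, 0, -0.88, 0],
    [16.2, 0, 5.5, 0, -0.88, 0],
    [16.2, 0, 5.5, 0, -0.88, 0]
  ]
}}

```text
time: 15.45
ee_pos: [509.3, 58.8, 249.5]
orientation: [-180.0, 0.3, 85.3]
wrist_force: [1.0, -0.9, 1.2]
finger_gap: 84.9
grip_force: 0.0
```

{"fn": "apply_moves", "kwargs": {
  "motion": [
    [0, 0, 0, 0, 0, 0.6],
    [0, 0, 0, 0, 0, 0.6],
    [0, 0, 0, 0, 0, 0.6],
    [0, 0, 0, 0, 0, 0.6],
    [0, 0, 0, 0, 0, 0.6],
    [0, 0, 0, 0, 0, 1.17],
    [0, 0, 0, 0, 0, 1.17],
    [0, 0, 0, 0, 0, 1.17],
    [0, 0, 0, 0, 0, 1.17],
    [0, 0, 0, 0, 0, 1.17],
    [0, 0, 0, 0, 0, 1.17],
    [0, 0, 0, 0, 0, 1.17]
  ]
}}

```text
time: 16.45
ee_pos: [509.8, 55.3, 250.0]
orientation: [179.7, 0.1, 18.0]
wrist_force: [-0.3, -0.2, 0.7]
finger_gap: 84.8
grip_force: 0.0
```

```bash
cat > lid.py <<'E'
from g import *
np.set_printoptions(precision=2,suppress=True)
T,s=tool(); print(s['time'],s['ee_pos'],s['orientation'],s['wrist_force'],s['joints'])
im,d=vision.capture('wrist'); c=cam('wrist'); save('w6',im)
P=pts(c,d,np.ones(d.shape,bool)); Q=P[(np.hypot(*(P[:,:2]-[510,59]).T)<32)&(abs(P[:,2]-95)<5)]
Q=Q[abs(Q[:,2]-np.median(Q[:,2]))<1.5]
print('lid',cv2.minEnclosingCircle(Q[:,:2].astype(np.float32)),np.median(Q[:,2]))
A=np.c_[Q[:,:2]-Q[:,:2].mean(0),np.ones(len(Q))]; print('tilt',np.degrees(np.linalg.lstsq(A,Q[:,2],rcond=None)[0][:2]))
(x,y),_=cv2.minEnclosingCircle(Q[:,:2].astype(np.float32)); x=float(x);y=float(y)
for z in (170,138): print(z,delta([x,y,z],[180,0,18]))
E
python3 lid.py
```

```text
16.45 [509.85  55.34 250.03] [179.68   0.11  17.99] [-0.33 -0.16  0.71] [-47.08  21.38  45.45 115.97 -19.27  50.33 -63.1 ]
lid ((511.4424743652344, 58.495269775390625), 24.236515045166016) 95.75385904969812
tilt [-0.16  0.03]
170 [ 0.25 -0.28  8.01  0.01  0.    0.  ]
138 [ 0.25 -0.29 11.21  0.01  0.    0.  ]
```

{"fn": "apply_moves", "kwargs": {
  "motion": [
    [0.2, -0.3, 3.5, 0.005, 0, 0],
    [0.2, -0.3, 7, 0.005, 0, 0],
    [0.2, -0.3, 9, 0.005, 0, 0],
    [0.2, -0.3, 10, 0.005, 0, 0],
    [0.2, -0.3, 10.4, 0.005, 0, 0],
    [0.2, -0.3, 10.4, 0.005, 0, 0],
    [0.2, -0.3, 10.4, 0.005, 0, 0],
    [0.2, -0.3, 10.4, 0.005, 0, 0]
  ]
}}

```text
time: 17.17
ee_pos: [512.2, 59.5, 147.8]
orientation: [179.9, -0.1, 18.0]
wrist_force: [0.6, -0.6, -0.1]
finger_gap: 85.2
grip_force: 0.0
```

{"fn": "apply_moves", "kwargs": {
  "motion": [
    [0, 0, 0, 0, 0, 0],
    [0, 0, 0, 0, 0, 0],
    [0, 0, 0, 0, 0, 0],
    [0, 0, 0, 0, 0, 0],
    [0, 0, 0, 0, 0, 0],
    [0, 0, 0, 0, 0, 0],
    [0, 0, 0, 0, 0, 0],
    [0, 0, 0, 0, 0, 0]
  ],
  "fingers": 4,
  "squeeze": 40
}}

```text
time: 17.83
ee_pos: [511.8, 59.6, 147.3]
orientation: [179.9, -0.0, 18.0]
wrist_force: [0.5, 0.3, 5.6]
finger_gap: 47.5
grip_force: 40.4
```

Run:
```python
from g import *
np.set_printoptions(precision=3,suppress=True)
T,s=tool(); print(s['ee_pos'],s['orientation'],s['wrist_force'],s['finger_gap'])
x0=s['ee_pos'];
for p,y in (([511,58,290],18),([480,-120,300],60),([456,-268,270],107)): print(delta(p,[180,0,y]))
```

```text
[511.821  59.641 147.33 ] [179.922  -0.018  18.015] [0.496 0.254 5.618] 47.505396788176945
[ -0.124   0.15  -14.267   0.001  -0.      0.   ]
[ -8.577  16.12  -15.248   0.001   0.     -0.733]
[-15.437  29.448 -12.232   0.001   0.001  -1.553]
```

{"fn": "apply_moves", "kwargs": {
  "motion": [
    [0, 0, -2, 0, 0, 0],
    [0, 0, -5, 0, 0, 0],
    [-0.1, 0.1, -9, 0, 0, 0],
    [-0.1, 0.1, -13, 0, 0, -0.05],
    [-2, 3, -14.5, 0, 0, -0.15],
    [-3.5, 6, -15, 0, 0, -0.27],
    [-5, 9, -15, 0, 0, -0.39],
    [-6.5, 12, -15, 0, 0, -0.51],
    [-8, 15, -15, 0, 0, -0.63],
    [-9.5, 18, -15, 0, 0, -0.75],
    [-11, 20.5, -15, 0, 0, -0.87],
    [-12, 23, -15, 0, 0, -0.99],
    [-13, 25, -14.5, 0, 0, -1.11],
    [-14, 27, -14, 0, 0, -1.23],
    [-15, 28.5, -13, 0, 0, -1.35],
    [-15.4, 29.4, -12.2, 0, 0, -1.47],
    [-15.4, 29.4, -12.2, 0, 0, -1.553],
    [-15.4, 29.4, -12.2, 0, 0, -1.553],
    [-15.4, 29.4, -12.2, 0, 0, -1.553],
    [-15.4, 29.4, -12.2, 0, 0, -1.553]
  ]
}}

```text
time: 19.5
ee_pos: [455.9, -267.1, 269.3]
orientation: [-180.0, 0.1, 106.9]
wrist_force: [-0.4, 0.6, -1.6]
finger_gap: 47.5
grip_force: 42.2
```

```bash
cat > pl.py <<'E'
from g import *
np.set_printoptions(precision=3,suppress=True)
T,s=tool(); print(s['time'],s['ee_pos'],s['orientation'],s['wrist_force'],s['finger_gap'],s['joints'])
for n in('scene','side'):
    im,d=vision.capture(n); c=cam(n); u,v=proj(c,[480,-260,150])[0].astype(int)
    save('p_'+n,cv2.resize(im[v-50:v+50,u-66:u+66],(396,300)))
    for t in('jar','barcode'):
        for r in vision.tip_of(t,n)[:3]: print(n,t,round(r['score'],2),np.array(r['centre']))
cv2.imwrite('pics/p.png',np.hstack([cv2.imread('pics/p_scene.png'),cv2.imread('pics/p_side.png')]))
for z in(235,226,223): print(delta([456,-268,z],[180,0,107]))
E
python3 pl.py
```

```text
19.5 [ 455.921 -267.108  269.339] [-179.951    0.096  106.902] [-0.426  0.572 -1.57 ] 47.47309591980158 [ -2.766  19.281  35.919 112.644 -14.036  52.342  57.175]
scene jar 0.9 [ 451.9 -266.5  120.2]
scene jar 0.6 [700.  390.   24.2]
scene barcode 0.8 [660.2 374.4  49.8]
scene barcode 0.71 [ 486.9 -259.1  162.7]
side jar 0.65 [ 460.  -270.1  117.5]
side barcode 0.59 [ 476.7 -263.   157.5]
[-0.077 -0.019  3.431 -0.001  0.002  0.   ]
[-0.075 -0.018  4.331 -0.001  0.002  0.   ]
[-0.075 -0.018  4.631 -0.001  0.002  0.   ]
```

View pics/p.png

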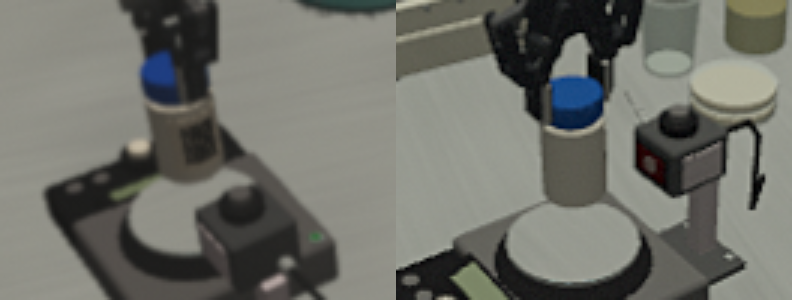

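The held jar is upright over the middle of the pan, and in the left picture its barcode (about 200,143) is turned to the reader. I'll lower it slowly.

{"fn": "apply_moves", "kwargs": {
  "motion": [
    [0, 0, 1.5, 0, 0, 0],
    [-0.05, 0, 3, 0, 0, 0],
    [-0.05, 0, 3.7, 0, 0, 0],
    [-0.05, 0, 4.1, 0, 0, 0],
    [-0.05, 0, 4.3, 0, 0, 0],
    [-0.05, 0, 4.4, 0, 0, 0],
    [-0.05, 0, 4.4, 0, 0, 0],
    [-0.05, 0, 4.4, 0, 0, 0]
  ]
}}

```text
time: 20.47
ee_pos: [456.2, -268.2, 225.7]
orientation: [-180.0, 0.1, 107.0]
wrist_force: [0.1, 0.4, -0.6]
finger_gap: 47.5
grip_force: 42.3
```

{"fn": "apply_moves", "kwargs": {
  "motion": [
    [0, 0, 0.07, 0, 0, 0],
    [0, 0, 0.14, 0, 0, 0],
    [0, 0, 0.21, 0, 0, 0],
    [0, 0, 0.26, 0, 0, 0],
    [0, 0, 0.26, 0, 0, 0]
  ]
}}

```text
time: 20.88
ee_pos: [455.8, -268.0, 222.5]
orientation: [-179.9, 0.1, 107.0]
wrist_force: [0.2, 0.2, -2.6]
finger_gap: 47.7
grip_force: 42.3
```

{"fn": "apply_moves", "kwargs": {
  "motion": [
    [0, 0, 0.05, 0, 0, 0],
    [0, 0, 0.1, 0, 0, 0],
    [0, 0, 0.1, 0, 0, 0],
    [0, 0, 0.1, 0, 0, 0]
  ]
}}

```text
time: 21.22
ee_pos: [456.1, -268.4, 222.3]
orientation: [-180.0, 0.1, 107.0]
wrist_force: [-0.8, 0.0, 4.2]
finger_gap: 47.5
grip_force: 42.8
```

Contact at about 6 N. I'll release and then back straight up.

{"fn": "apply_moves", "kwargs": {
  "motion": [
    [0, 0, 0, 0, 0, 0],
    [0, 0, 0, 0, 0, 0],
    [0, 0, 0, 0, 0, 0],
    [0, 0, 0, 0, 0, 0],
    [0, 0, 0, 0, 0, 0],
    [0, 0, 0, 0, 0, 0],
    [0, 0, 0, 0, 0, 0]
  ],
  "fingers": 7
}}

```text
time: 21.8
ee_pos: [455.9, -268.0, 221.6]
orientation: [-179.9, 0.1, 107.0]
wrist_force: [-0.0, 0.0, 0.3]
finger_gap: 69.7
grip_force: 0.0
```

{"fn": "apply_moves", "kwargs": {
  "motion": [
    [0, 0, -1.5, 0, 0, 0],
    [0, 0, -4, 0, 0, 0],
    [0, 0, -8, 0, 0, 0],
    [0, 0, -11, 0, 0, 0],
    [0, 0, -11, 0, 0, 0],
    [0, 0, -11, 0, 0, 0],
    [0, 0, -11, 0, 0, 0]
  ]
}}

```text
time: 22.38
ee_pos: [455.7, -267.4, 331.0]
orientation: [-179.9, 0.1, 107.0]
wrist_force: [-0.3, -1.0, -0.7]
finger_gap: 69.8
grip_force: 0.0
```

```bash
cat > chk.py <<'E'
from g import *
np.set_printoptions(precision=3,suppress=True)
T,s=tool(); print(s['time'],s['ee_pos'],s['orientation'],s['wrist_force'])
im,d=vision.capture('wrist'); c=cam('wrist'); save('w7',im)
P=pts(c,d,np.ones(d.shape,bool)); Q=P[(np.hypot(*(P[:,:2]-[456,-268]).T)<32)&(abs(P[:,2]-170)<5)]
print('lid',cv2.minEnclosingCircle(Q[:,:2].astype(np.float32)),np.median(Q[:,2]))
A=np.c_[Q[:,:2]-Q[:,:2].mean(0),np.ones(len(Q))]; print('tilt',np.degrees(np.linalg.lstsq(A,Q[:,2],rcond=None)[0][:2]))
near=np.hypot(*(P[:,:2]-[557,-244]).T)<16
Q=P[near&(P[:,2]>161.5)&(P[:,2]<170)]; print('trig',len(Q),Q.mean(0) if len(Q) else 0)
for n in('wrist','scene'):
    if n=='scene': im,d=vision.capture(n); save('sc2',im)
    for t in('trigger_top','barcode'):
        for r in vision.tip_of(t,n)[:2]: print(n,t,round(r['score'],2),np.array(r['centre']))
print(delta([556,-245,290],[180,0,107]))
E
python3 chk.py
```

```text
22.3833 [ 455.666 -267.414  331.025] [-179.916    0.054  107.007] [-0.28  -0.955 -0.667]
lid ((458.060302734375, -268.58770751953125), 25.30231285095215) 169.92828682795886
tilt [ 0.138 -0.514]
trig 403 [ 554.125 -244.472  164.393]
wrist trigger_top 0.66 [ 555.2 -246.7  165.2]
wrist barcode 0.94 [ 481.8 -265.8  110.2]
wrist barcode 0.6 [ 456.5 -264.1   75.3]
scene trigger_top 0.48 [ 555.4 -238.5  167.9]
scene trigger_top 0.37 [678.2  72.8  -0.4]
scene barcode 0.72 [662.6 376.8  49.2]
[-0.754 10.27   4.042 -0.003  0.001 -0.   ]
```

{"fn": "apply_moves", "kwargs": {
  "motion": [
    [-0.4, 4, 0, 0, 0, 0],
    [-0.75, 8, 0, 0, 0, 0],
    [-0.75, 10.2, 2, 0, 0, 0],
    [-0.75, 10.2, 4, 0, 0, 0],
    [-0.75, 10.2, 4, 0, 0, 0],
    [-0.75, 10.2, 4, 0, 0, 0],
    [-0.75, 10.2, 4, 0, 0, 0]
  ],
  "fingers": 0
}}

```text
time: 23.27
ee_pos: [555.1, -246.3, 292.2]
orientation: [-179.9, 0.1, 106.9]
wrist_force: [0.8, -0.5, 0.3]
finger_gap: -0.2
grip_force: 0.0
```

```bash
sed -i 's/^print(delta.*//' chk.py; python3 chk.py; python3 -c "
from g import *
for z in(245,236,233.5): print(delta([555,-245.5,z],[180,0,107]))"
```

```text
23.2667 [ 555.084 -246.328  292.197] [-179.93     0.134  106.893] [ 0.805 -0.472  0.271]
lid ((459.5830078125, -268.6362609863281), 25.249807357788086) 170.91725873700597
tilt [-0.932 -1.088]
trig 560 [ 555.98  -244.212  165.594]
wrist barcode 0.91 [ 481.9 -268.6  114.4]
scene trigger_top 0.64 [ 559.7 -241.   165.1]
scene barcode 0.8 [ 484.6 -263.9  113.8]
scene barcode 0.66 [661.  377.3  49.4]
[ 3.800e-02 -5.900e-02  4.747e+00  0.000e+00  2.000e-03 -1.000e-03]
[ 4.000e-02 -6.000e-02  5.647e+00  0.000e+00  2.000e-03 -1.000e-03]
[ 4.000e-02 -6.000e-02  5.897e+00  0.000e+00  2.000e-03 -1.000e-03]
```

View pics/w7.png

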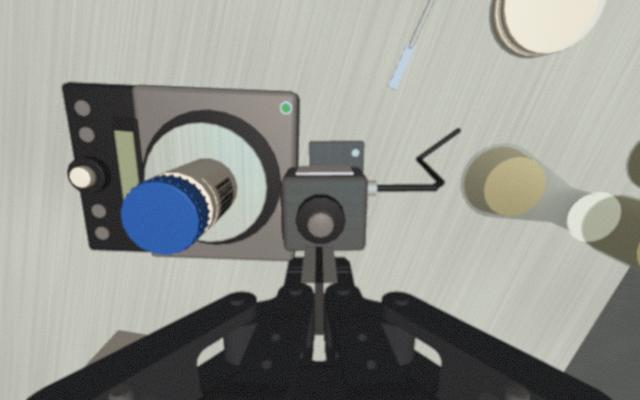

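Run:
```python
from g import *
np.set_printoptions(precision=1,suppress=True)
im=cv2.cvtColor(cv2.imread('pics/w7.png'),cv2.COLOR_BGR2GRAY); c=cam('wrist')
m=np.zeros(im.shape,bool); m[170:215,205:245]=1; m&=im<75; r,cc=np.nonzero(m); o,v=ray(c,np.c_[cc,r])
for ctr in ([458,-268.5],[456,-268]):
    az=[];zz=[]
    for w in v:
        a=w[:2]@w[:2]; e=o[:2]-ctr; b=2*e@w[:2]; D=b*b-4*a*(e@e-676)
        if D>0:
            p=o+(-b-np.sqrt(D))/2/a*w
            if 80<p[2]<147: az.append(np.degrees(np.arctan2(*(p[:2]-ctr)[::-1]))); zz.append(p[2])
    print(len(az),np.percentile(az,[2,10,50,90,98]),np.percentile(zz,[2,50,98]))
```

```text
366 [-18.7  -5.7  18.8  37.9  41.1] [ 87.6 108.4 124.8]
318 [-22.8  -7.3  16.5  34.1  36.9] [ 82.2 102.5 120.5]
```

{"fn": "apply_moves", "kwargs": {
  "motion": [
    [0.04, 0, 2.5, 0, 0, 0],
    [0.04, -0.03, 4.5, 0, 0, 0],
    [0.04, -0.03, 5.2, 0, 0, 0],
    [0.04, -0.03, 5.5, 0, 0, 0],
    [0.04, -0.03, 5.65, 0, 0, 0],
    [0.04, -0.03, 5.75, 0, 0, 0],
    [0.04, -0.03, 5.75, 0, 0, 0],
    [0.04, -0.03, 5.75, 0, 0, 0]
  ]
}}

```text
time: 24.23
ee_pos: [555.5, -245.4, 235.0]
orientation: [180.0, 0.1, 107.0]
wrist_force: [-1.9, 0.8, 3.4]
finger_gap: 0.0
grip_force: 1.4
```

{"fn": "apply_moves", "kwargs": {
  "motion": [
    [0, 0, 0.1, 0, 0, 0],
    [0, 0, 0.2, 0, 0, 0],
    [0, 0, 0.2, 0, 0, 0],
    [0, 0, 0.2, 0, 0, 0],
    [0, 0, 0.2, 0, 0, 0]
  ]
}}

```text
time: 24.65
ee_pos: [555.6, -245.5, 233.6]
orientation: [180.0, 0.1, 107.0]
wrist_force: [-4.1, 1.6, 11.2]
finger_gap: -0.4
grip_force: 5.4
```

{"fn": "apply_moves", "kwargs": {
  "motion": [
    [0, 0, -1.5, 0, 0, 0],
    [0, 0, -5, 0, 0, 0],
    [0, 0, -9, 0, 0, 0],
    [0, 0, -11, 0, 0, 0],
    [0, 0, -11, 0, 0, 0],
    [0, 0, -11, 0, 0, 0],
    [0, 0, -11, 0, 0, 0],
    [0, 0, -11, 0, 0, 0],
    [0, 0, -11, 0, 0, 0]
  ]
}}

```text
time: 25.4
ee_pos: [554.9, -244.6, 340.6]
orientation: [-179.8, 0.0, 107.0]
wrist_force: [0.2, 0.3, -0.5]
finger_gap: 0.4
grip_force: 0.0
```

```bash
python3 chk.py && python3 -c "
from h import *
print(order.job_done())"
```

```text
25.4 [ 554.912 -244.58   340.55 ] [-179.813    0.034  106.994] [ 0.219  0.323 -0.452]
lid ((459.0047302246094, -268.78399658203125), 25.278535842895508) 170.58520433514923
tilt [-0.848 -0.914]
trig 378 [ 555.708 -244.464  165.155]
wrist trigger_top 0.76 [ 554.6 -246.4  164. ]
wrist barcode 0.56 [ 480.4 -265.7  111.7]
wrist barcode 0.21 [605.7 -49.2  -0.5]
scene trigger_top 0.43 [ 559.8 -244.6  167.4]
scene barcode 0.65 [ 487.8 -262.2  112.8]
scene barcode 0.63 [661.8 379.5  50.2]
the job is handed in; nothing more can be done
None
```

The job is handed in at 25.4 s, with no verdict returned: I pressed tare on the empty pan, stood the jar on the bench and regrasped it, then set it about 3 mm from the pan's centre with its barcode facing the reader, and pressed the trigger, which sprang back.

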